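Slide the hob up to full power

TASK

Turn the portable hob up to full power: touch the arched bar at its smallest dot with your fingertips, then slide them lightly along the arch, over every dot and without lifting off, to the largest dot. The program finishes while holding: leave the fingertips resting lightly on the largest dot with the bar still pressed down a little. Do not press the straight timer bar, and leave the pan, fruit, plate and grater where they stand.

Things in the scene. Friction and masses are not known exactly. Their poses are not given: they have to be found in the camera images.
- power_bar (a joint): The arched touch bar: grey plastic strip 24 mm wide on an arc of 90 mm radius (centreline) over 110 degrees, hump away from the hob's front edge, flat top 8 mm above the black glass. The whole bar sinks straight down on a soft spring: 0 = up, 0.005 m = fully down; 0.4 N starts it, then 0.9 N per mm (about 5 N at the bottom). Springs back. Touching counts when it is down 0.5 mm or more.
- timer_bar (a joint): The timer bar, also grey plastic: straight, 70 by 16 mm, top 5 mm above the glass, between the arch and the hob's front edge. Sinks 3 mm on a spring (0 = up, m). Not to be pressed.
- timer_mid (a point): Centre of the timer bar's top.
- hob: Portable induction hob, steel box 400 (x) by 340 (y) by 60 mm high with a black glass top, fixed in place (push on it with less than 15 N). Origin: centre of its underside; -x is its front, the side nearest the robot, +y its left. The control bars lie on the front strip of the glass, the pan behind them. It may stand to the left or the right of the chopping board.
- pan: Dark steel pan on the hob behind the arch, 196 mm wide, 42 mm high, two ear handles. Origin: centre of its underside. Leave alone.
- lime: Green lime on the hob's front left corner, 50 mm wide, 51 mm high. Origin: centre of its underside. Leave alone.
- lemon: Yellow lemon on the hob's front right corner, 58 mm wide, 52 mm high. Origin: underside. Leave alone.
- orange: Orange on the chopping board, 74 mm wide, 72 mm high. Origin: underside. Leave alone.
- plate: Small white plate on the chopping board, 160 mm wide, 18 mm high. Origin: underside. Leave alone.
- grater: Long steel rasp grater with black handle on the chopping board, 300 mm long, 34 mm wide, 20 mm high. Origin: underside. Leave alone.
- dot0 (a point): Centre of the smallest (first) of the seven black dots on the arched bar, 5.0 mm wide, on the bar's top face (it sinks with the bar). At the arch's left end (hob's +y). The dots grow from left to right, about 29 mm apart along the arc. A touch is judged by the point midway between the fingertips (the TCP), which must pass within 12 mm, level, of each dot: fingers closed, pointing straight down.
- dot1 (a point): Centre of the second of the seven black dots on the arched bar, 6.7 mm wide, on the bar's top face (it sinks with the bar). 
- dot2 (a point): Centre of the third of the seven black dots on the arched bar, 8.4 mm wide, on the bar's top face (it sinks with the bar). 
- dot3 (a point): Centre of the fourth (top of the arch) of the seven black dots on the arched bar, 10.1 mm wide, on the bar's top face (it sinks with the bar). 
- dot4 (a point): Centre of the fifth of the seven black dots on the arched bar, 11.8 mm wide, on the bar's top face (it sinks with the bar). 
- dot5 (a point): Centre of the sixth of the seven black dots on the arched bar, 13.5 mm wide, on the bar's top face (it sinks with the bar). 
- dot6 (a point): Centre of the largest (last) of the seven black dots on the arched bar, 15.2 mm wide, on the bar's top face (it sinks with the bar). At the arch's right end. 

How it is judged (in metres and radians):
On the way, in this order (a step that is already met when the one before it is completed fails the run):
1. the fingertips touch the arched bar at its smallest (first) dot (horizontal distance between the grasp point and dot0 below 0.012 m and value of joint power_bar above 0.0005 m), for 0.1 s.
2. the fingertips touch the arched bar at its second dot (horizontal distance between the grasp point and dot1 below 0.012 m and value of joint power_bar above 0.0005 m), for 0.1 s.
3. the fingertips touch the arched bar at its third dot (horizontal distance between the grasp point and dot2 below 0.012 m and value of joint power_bar above 0.0005 m), for 0.1 s.
4. the fingertips touch the arched bar at its fourth (top of the arch) dot (horizontal distance between the grasp point and dot3 below 0.012 m and value of joint power_bar above 0.0005 m), for 0.1 s.
5. the fingertips touch the arched bar at its fifth dot (horizontal distance between the grasp point and dot4 below 0.012 m and value of joint power_bar above 0.0005 m), for 0.1 s.
6. the fingertips touch the arched bar at its sixth dot (horizontal distance between the grasp point and dot5 below 0.012 m and value of joint power_bar above 0.0005 m), for 0.1 s.
7. the fingertips touch the arched bar at its largest (last) dot (horizontal distance between the grasp point and dot6 below 0.012 m and value of joint power_bar above 0.0005 m), for 0.1 s.
At the end, for the whole second after the job is handed in: The point between the fingertips is within 12 mm (level) of the largest dot and the fingers press the arched bar down by at least 0.5 mm with 0.2 to 15 N; the timer bar is up (under 1.5 mm); pan, lime, lemon, orange, plate and grater are within 20 mm of where they started (all of step 7 and contact force between the fingers and hob between 0.2 and 15 N and value of joint timer_bar below 0.0015 m and distance of each of pan, lime, lemon, orange, plate, grater from where it was at the start of the episode below 0.02 m); the arm keeps its last pose, push and grip.
It fails at once if pressing hard: more than 15 N between the fingers and the hob or its bars (contact force between the fingers and hob above 15 N).
It fails at once if lifting off on the way: the fingertips hover close above (TCP less than 30 mm over) a middle dot without touching the bar ((horizontal distance between the grasp point and dot1 below 0.012 m and z of the grasp point in the frame of dot1 below 0.03 m and value of joint power_bar below 0.0002 m) or (horizontal distance between the grasp point and dot2 below 0.012 m and z of the grasp point in the frame of dot2 below 0.03 m and value of joint power_bar below 0.0002 m) or (horizontal distance between the grasp point and dot3 below 0.012 m and z of the grasp point in the frame of dot3 below 0.03 m and value of joint power_bar below 0.0002 m) or (horizontal distance between the grasp point and dot4 below 0.012 m and z of the grasp point in the frame of dot4 below 0.03 m and value of joint power_bar below 0.0002 m) or (horizontal distance between the grasp point and dot5 below 0.012 m and z of the grasp point in the frame of dot5 below 0.03 m and value of joint power_bar below 0.0002 m)).
It fails at once if the timer bar is pressed (value of joint timer_bar above 0.0015 m).
It fails at once if pan, lime, lemon, orange, plate or grater is moved or lifted (more than 20 mm) (distance of any of pan, lime, lemon, orange, plate, grater from where it was at the start of the episode above 0.02 m).
It also fails if it takes over 45 s, if anything falls off the work surface, if the arm or the gripper's body presses on something with over 40 N, if the wrist force passes 120 N, or if a joint passes its speed limit or range.

ROBOT

A 6-joint arm with a two-finger parallel gripper is mounted at the origin on the work surface. World frame = base frame: x ahead of the robot, y to its left, z up, the work surface at z = 0. Lengths are in m, angles in degrees, forces in N, time in s.
With the tool pointing down it reaches from about 0.35 to 0.875 m from the base axis. Payload 4.2 kg.
Tool frame: the origin (TCP) lies between the finger pads, 19 mm behind the fingertips; this is the grasp point; z points along the fingers, y is the line along which they close (so a half turn about z gives the same grasp; the last joint's range is limited). The gripper opens to 87 mm and grips with 3 to 60 N. Pads are 19 mm wide; open, the fingers measure 117 mm over their backs; the gripper's body (75 mm by 190 mm) begins 51 mm behind the grasp point.
Start: joints at [-54.683, 22.042, 0.453, 0, -68.411, -14.817], TCP at [0.219, -0.585, 0.241] pointing down, gripper open.
Joint ranges: [-179.83, 179.83], [-69.29, 118.12], [-61.27, 80.66], [-181.25, 117.63], [-171.15, -9.14], [-177.46, 177.46]. Speed limits (degrees/s): [159.86, 159.86, 180, 180, 180, 180].

INTERFACE

Orientations are given as a 3x3 rotation matrix whose columns are the frame's x, y, z axes.
In Python, from station import sense, capture, r, masks_of gives the robot as it stands.
- The arm moves only by the tool apply_moves, never from a script. Its argument "steps" is a list that holds one entry, the list of rows, each a list of 7 numbers: the opening, from 0 (shut) to 1 (fully open), then the shift along the tool's x, y, z in mm, then the turn, a rotation vector about the tool's x, y, z in rad. A call has 1 to 12 rows; each row shifts and turns the commanded pose from where the row before left it, along the tool's axes as they then stand; what a row does not reach is not made up. A row lasts 1/8 s, in which the tool goes at most 62.5 mm and 10.7 degrees, less where a joint would pass 70% of its speed; a pose out of reach is approached as far as the arm can. A call with a gripper value outside its range is refused whole. The fingers move at their own pace and stop on an object; the grip force is fixed at half the most. Time passes only in rows, so rows that do not move let the fingers close. It gives the time, the measured TCP pose, the force and the opening at its end, in the units of the state.
- sense(): the state, without advancing time (a new reading comes with each control period).
- capture(name): name is "side" or "top"; returns a dict with "color" (400x640x3 uint8, red, green, blue), "vfov" (degrees; the focal length in pixels is half the picture's height over the tangent of half this angle, whatever the lens; pixels are square), "cx", "cy" (the principal point, pixels), "T" (4x4, takes a point from camera to world coordinates). Camera axes: x right, y down, z forward; pixel columns grow to the right and rows downward; lengths in m; the calibration is good to about 2 mm. A picture is of the moment at which its call begins. There is no depth.
- r.finish_job(): hands the job in, once; it reports no verdict.
Trained networks look in a picture, given as the dict that the camera call returned (one of the last four; its "shot" number tells which), for a name from the list of things; names that differ only in an ending like _2 or _b are one class to them, and where a whole thing is asked for, a point or a joint stands for the part that bears it (a point fixed in the world has none). Each returns a list of dicts, best first, with "confidence" (0 to 1); they miss things now and then, are a little off and sometimes report something else, mostly with a low value. They report only what shows in the picture. A call takes as long as a camera call.
- masks_of(picture, thing): "pixels" (400x640 bool, what is visible of it) and "box" ([left, top, width, height] in pixels, round what is visible of it).
The state is a dict: "time_s": time; "joints": joint angles; "joint_velocities": joint speeds; "effort": joint torques, N m; "tcp_pos": TCP position; "ee_rot": TCP orientation; "wrist_force": force on the tool from outside, world axes, zero at the start; "moment": the same for the moment, N m; "gripper_width": opening from 0.0 (shut) to 1.0 (fully open).
Only numpy, scipy, OpenCV 4.12 (cv2) and the standard library are available. Lean on these libraries where they do the work, as an engineer would, in place of code of your own. Each camera call takes 0.05 s, during which the arm holds its last target. There are 200 camera calls.

## Working session

There is one attempt and no reset: what is moved stays moved. The work goes in short steps, Python scripts to look and compute and a tool call to move; the robot and the scene stay as the last step left them, time stands still between calls to the robot, and variables do not carry over. Pictures are saved under pics/ and viewed, on a budget of 10 in all, crops included, one or two more only if the job needs it, and the job is handed in when it is done.

Besides the shell and the picture viewer there is one more tool, called after "Request:" as name(argument=value, ...), one argument or row to a line, values as JSON. apply_moves: Moves the arm, as the interface text tells. Its arguments: {"type":"object","properties":{"steps":{"type":"array","items":{"type":"array","items":{"type":"array","items":{"type":"number"}}}}},"required":["steps"]}

```bash
mkdir -p pics; ls
python3 - <<'E'
from station import sense, capture, r, masks_of
import cv2,numpy as np,pickle
for n in("top","side"):
    c=capture(n); cv2.imwrite(f"pics/{n}0.png",c["color"][:,:,::-1]); print(n,c["vfov"],c["cx"],c["cy"],np.round(c["T"],4).tolist())
    pickle.dump(c,open(n+".pkl","wb"))
    for t in("power_bar","timer_bar","lime","lemon","pan"):
        m=masks_of(c,t)
        print(t,[(round(x["confidence"],2),x["box"]) for x in m[:2]])
print(sense())
E
```

```text
pics
top 50.90784902681118 326.62586604119673 199.17639290811556 [[0.0047, -0.9836, 0.1806, 0.4522], [-0.9994, 0.0015, 0.0345, -0.0634], [-0.0342, -0.1806, -0.983, 0.9726], [0.0, 0.0, 0.0, 1.0]]
power_bar [(0.78, [197.3, 226.8, 83.1, 28.1])]
timer_bar [(0.67, [187.9, 107.0, 113.6, 88.7]), (0.53, [220.3, 263.4, 36.8, 7.4])]
lime [(0.7, [160.1, 227.9, 27.0, 20.6])]
lemon [(0.58, [286.6, 235.5, 32.7, 28.5])]
pan [(0.81, [184.7, 106.2, 115.0, 87.4])]
side 50.56596781757891 319.82622937154923 197.42987982448648 [[-0.8531, -0.3294, 0.4047, 0.221], [-0.5217, 0.5316, -0.6673, 0.5555], [0.0047, -0.7804, -0.6253, 0.6443], [0.0, 0.0, 0.0, 1.0]]
power_bar []
timer_bar [(0.71, [279.1, 140.1, 59.7, 27.3]), (0.54, [300.4, 274.5, 28.7, 29.3])]
lime [(0.61, [214.8, 313.0, 32.8, 31.4])]
lemon [(0.76, [322.1, 214.7, 30.6, 25.5])]
pan [(0.56, [153.7, 182.7, 102.8, 85.7])]
{'time_s': 0.6, 'joints': array([-5.46824755e+01,  2.20396838e+01,  4.51168569e-01, -2.10575738e-03,
       -6.84128666e+01, -1.48185960e+01]), 'joint_velocities': array([ 0.00725581, -0.07807066,  0.0068721 ,  0.0745492 ,  0.06622168,
       -0.00082867]), 'effort': array([ 8.10028337e-05, -3.90212631e+01,  1.87533545e+01,  4.22252700e+00,
        1.53987471e-02, -1.43320636e-05]), 'tcp_pos': array([ 0.21889815, -0.58536282,  0.24125568]), 'ee_rot': array([[-9.36683474e-01, -3.50177198e-01,  1.39425766e-05],
       [-3.50177197e-01,  9.36683473e-01,  3.94355187e-05],
       [-2.68692005e-05,  3.20562263e-05, -9.99999999e-01]]), 'wrist_force': array([ 0.14708125,  0.14113286, -0.1641692 ]), 'moment': array([0.01054057, 0.01302903, 0.03237861]), 'gripper_width': 0.9982475193100353}
```

Run:
```python
import cv2,numpy as np
t=cv2.imread("pics/top0.png");s=cv2.imread("pics/side0.png")
a=cv2.resize(t[210:290,150:330],(800,356),interpolation=cv2.INTER_CUBIC)
b=cv2.resize(s[130:360,130:400],None,fx=1.06,fy=1.06)
c=cv2.resize(t,(390,244));b=cv2.resize(s,(390,244))
cv2.imwrite("pics/v1.png",np.vstack([a,np.pad(np.hstack([c,b]),((0,0),(0,20),(0,0)))]))
```

```text
(no output)
```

View pics/v1.png

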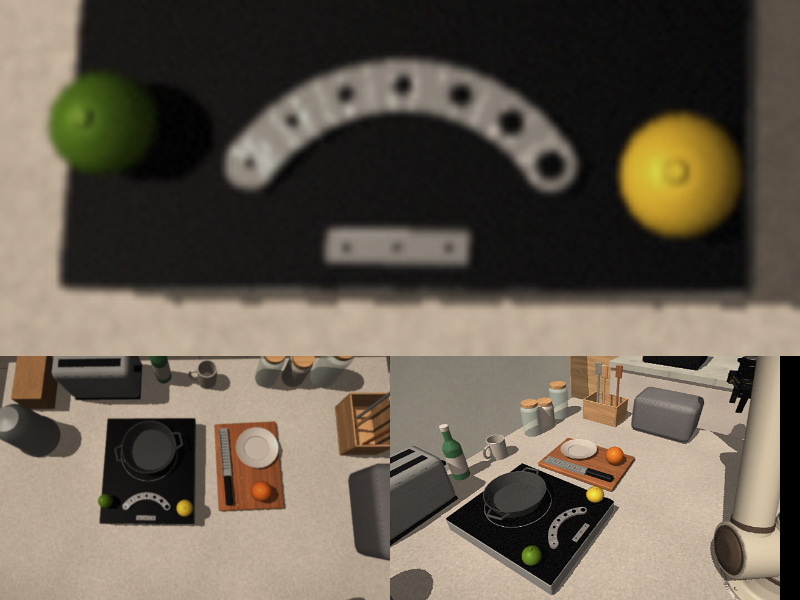

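The top crop shows the seven dots, from smallest at crop (250,162) through the hump at (403,85) to largest at (550,165). The timer bar is at (397,247), the lime is to the left and the lemon to the right. I'll fit the known arc to these points and check it in the side view.

```bash
cat > h.py <<'E'
import numpy as np
from scipy.optimize import least_squares
A=np.radians(np.linspace(55,-55,7))
def f(c): return c["color"].shape[0]/2/np.tan(np.radians(c["vfov"])/2)
def ray(c,p,z):
    p=np.atleast_2d(p); d=np.c_[(p-[c["cx"],c["cy"]])/f(c),np.ones(len(p))]@c["T"][:3,:3].T
    o=c["T"][:3,3]; return (o+d*((z-o[2])/d[:,2])[:,None])[:,:2]
def proj(c,P):
    q=(np.atleast_2d(P)-c["T"][:3,3])@c["T"][:3,:3]; return q[:,:2]/q[:,2:]*f(c)+[c["cx"],c["cy"]]
def dots(x): return x[:2]+.09*np.c_[np.cos(A+x[2]),np.sin(A+x[2])]
def fit(W): return least_squares(lambda x:(dots(x)-W).ravel(),[*W.mean(0)-[.07,0],0])
E
python3 - <<'E'
from h import *; import pickle,cv2
t=pickle.load(open("top.pkl","rb"));s=pickle.load(open("side.pkl","rb"))
p=np.array([(250,162),(293,120),(346,94),(403,85),(460,94),(512,121),(550,165)])+.5
p=p/4.444+[150,210]-.5
for z in(.066,.068,.070):
    W=ray(t,p,z); q=fit(W); print(z,q.x.round(4),"rms mm",np.sqrt((q.fun**2).mean())*1e3, "side", )
q=fit(ray(t,p,.068)); D=dots(q.x); print(D.round(4)); print("timer",ray(t,[397/4.444+150,247/4.444+210],.065))
P=proj(s,np.c_[D,np.full(7,.068)]); print(P.round(1).tolist())
x0,y0=int(P[:,0].min())-25,int(P[:,1].min())-25
im=cv2.resize(s["color"][y0:y0+110,x0:x0+130,::-1],None,fx=5,fy=5,interpolation=cv2.INTER_CUBIC)
for u,v in P: cv2.drawMarker(im,(int((u+.5-x0)*5),int((v+.5-y0)*5)),(0,0,255),0,10,1)
cv2.imwrite("pics/v2.png",im)
E
```

```text
0.066 [ 0.4636  0.1568 -0.0052] rms mm 0.2236373900525898 side
0.068 [ 0.4634  0.1563 -0.0052] rms mm 0.2218342222953777 side
0.07 [ 0.4632  0.1558 -0.0052] rms mm 0.249356802846062 side
[[0.5154 0.2298]
 [0.5359 0.2097]
 [0.549  0.1842]
 [0.5534 0.1559]
 [0.5487 0.1276]
 [0.5353 0.1022]
 [0.5146 0.0823]]
timer [[0.47401456 0.15554397]]
[[268.9, 306.5], [266.3, 293.0], [269.1, 279.9], [276.6, 268.5], [287.8, 259.6], [301.4, 253.8], [316.5, 251.5]]
```

View pics/v2.png

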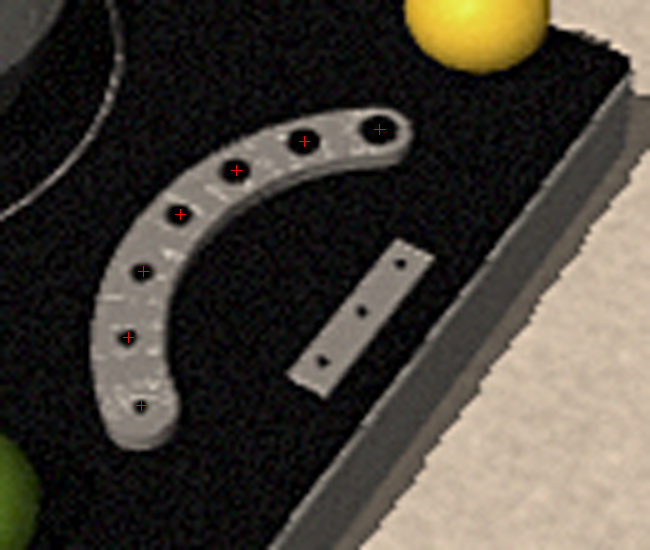

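The fit holds: rms is 0.2 mm, and in the side view the markers land on all seven dots. I'll close the fingers, align the tool with the world axes and travel at height.

Request:
apply_moves(
  steps=[
    [[0,0,0,0,0,0,0.0895],[0,0,0,0,0,0,0.0895],[0,0,0,0,0,0,0.0895],[0,0,0,0,0,0,0.0895],[0,-17,48,0,0,0,0],[0,-17,48,0,0,0,0],[0,-17,48,0,0,0,0],[0,-17,48,0,0,0,0],[0,-17,48,0,0,0,0],[0,-17,48,0,0,0,0],[0,-17,48,0,0,0,0],[0,-17,48,0,0,0,0]],
  ],
)

```text
time_s: 2.1
tcp_pos: [0.3553, -0.1999, 0.2417]
ee_rot: [[-1.0, 0.0, 0.001], [0.0, 1.0, -0.0], [-0.001, -0.0, -1.0]]
wrist_force: [1.0, -0.1, 0.3]
gripper_width: 0.006
```

Request:
apply_moves(
  steps=[
    [[0,-16,43,0,0,0,0],[0,-16,43,0,0,0,0],[0,-16,43,0,0,0,0],[0,-16,43,0,0,0,0],[0,-16,43,0,0,0,0],[0,-16,43,0,0,0,0],[0,-16,43,0,0,0,0],[0,-16,43,0,0,0,0],[0,-16,43,0,0,0,0],[0,-16,43,0,0,0,0],[0,0,0,0,0,0,0],[0,0,0,0,0,0,0]],
  ],
)

```text
time_s: 3.6
tcp_pos: [0.5147, 0.2283, 0.241]
ee_rot: [[-1.0, 0.0, -0.001], [0.0, 1.0, -0.001], [0.001, -0.001, -1.0]]
wrist_force: [-1.2, -0.4, -0.3]
gripper_width: 0.005
```

Request:
apply_moves(
  steps=[
    [[0,-0.7,1.5,25,0,0,0],[0,0,0,25,0,0,0],[0,0,0,25,0,0,0],[0,0,0,25,0,0,0],[0,0,0,25,0,0,0],[0,0,0,12,0,0,0],[0,0,0,6,0,0,0],[0,0,0,0,0,0,0],[0,0,0,0,0,0,0],[0,0,0,0,0,0,0]],
  ],
)

```text
time_s: 4.85
tcp_pos: [0.5161, 0.2303, 0.099]
ee_rot: [[-1.0, 0.0, 0.001], [0.0, 1.0, 0.001], [-0.001, 0.001, -1.0]]
wrist_force: [0.6, 0.7, -0.3]
gripper_width: 0.003
```

Run:
```python
from h import *; from station import *; import cv2
c=capture("side"); x0,y0=215,160
im=cv2.resize(c["color"][y0:y0+170,x0:x0+140,::-1],None,fx=3.5,fy=3.5,interpolation=cv2.INTER_CUBIC)
s=sense(); print(s["tcp_pos"],s["wrist_force"],s["joints"].round(0))
tip=s["tcp_pos"]-[0,0,.019]
for u,v in proj(c,[tip,[.5154,.2298,.068]]): cv2.drawMarker(im,(int((u+.5-x0)*3.5),int((v+.5-y0)*3.5)),(0,0,255),0,10,1)
cv2.imwrite("pics/v3.png",im)
```

```text
[0.51597718 0.2302783  0.09881133] [ 0.63677856 -1.34075246 -0.02686468] [  40.   24.  -19.    0.  -47. -130.]
```

View pics/v3.png

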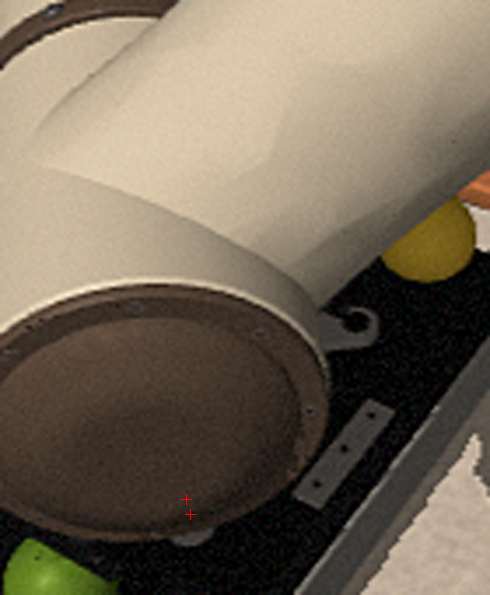

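The arm hides the fingers in this view, so I'll descend gently and go by force.

Request:
apply_moves(
  steps=[
    [[0,0,0,3,0,0,0],[0,0,0,3,0,0,0],[0,0,0,2,0,0,0],[0,0,0,1,0,0,0],[0,0,0,1,0,0,0],[0,0,0,1,0,0,0],[0,0,0,1,0,0,0],[0,0,0,0,0,0,0],[0,0,0,0,0,0,0]],
  ],
)

```text
time_s: 6.02
tcp_pos: [0.5158, 0.2301, 0.0864]
ee_rot: [[-1.0, 0.0, 0.0], [0.0, 1.0, 0.0], [-0.0, 0.0, -1.0]]
wrist_force: [-0.2, -0.0, 0.6]
gripper_width: 0.002
```

```bash
python3 -c "
from station import *
for i in range(4):
  capture('top'); s=sense(); print(s['tcp_pos'].round(4),s['wrist_force'].round(2))"
```

```text
[0.5158 0.2301 0.0864] [-0.13  0.42  0.46]
[0.5158 0.2301 0.0864] [ 0.01 -0.2   0.89]
[0.5158 0.2301 0.0863] [-0.3   0.14  1.72]
[0.5158 0.2301 0.0864] [0.09 0.42 1.31]
```

Force is about 1 N at z=0.0864, which matches contact at 0.087. I'll press 1.8 mm further and check.

Request:
apply_moves(
  steps=[
    [[0,0,0,1,0,0,0],[0,0,0,0.8,0,0,0],[0,0,0,0,0,0,0],[0,0,0,0,0,0,0],[0,0,0,0,0,0,0]],
  ],
)

```text
time_s: 6.85
tcp_pos: [0.5158, 0.2301, 0.0845]
ee_rot: [[-1.0, 0.0, 0.0], [0.0, 1.0, 0.0], [-0.0, 0.0, -1.0]]
wrist_force: [-0.7, 0.2, 3.2]
gripper_width: 0.008
```

Run:
```python
from station import *; from h import *
F=[];
for i in range(8): capture('top'); s=sense(); F.append(s['wrist_force'])
print(s['time_s'],s['tcp_pos'].round(4),np.mean(F,0).round(2),s['joints'].round(0))
import h
x=np.array([.4634,.1563,-.0052]); a=np.radians(np.arange(55,-55.1,-5)); 
p=x[:2]+.09*np.c_[np.cos(a+x[2]),np.sin(a+x[2])]
d=np.diff(p,axis=0)*1e3; print((d*[-1,1]).round(1).tolist())
```

```text
7.25 [0.5158 0.2301 0.0845] [-0.59 -0.11  2.77] [  40.   26.  -19.   -0.  -45. -130.]
[[-6.2, -4.8], [-5.8, -5.3], [-5.3, -5.8], [-4.7, -6.3], [-4.2, -6.6], [-3.6, -7.0], [-3.0, -7.3], [-2.3, -7.5], [-1.7, -7.7], [-1.0, -7.8], [-0.3, -7.8], [0.4, -7.8], [1.1, -7.8], [1.7, -7.7], [2.4, -7.5], [3.0, -7.2], [3.7, -6.9], [4.3, -6.6], [4.8, -6.2], [5.3, -5.8], [5.8, -5.3], [6.3, -4.7]]
```

Pressed down 2.5 mm at 2.8 N, as expected. Starting the slide.

Request:
apply_moves(
  steps=[
    [[0,-6.2,-4.8,0,0,0,0],[0,-5.8,-5.3,0,0,0,0],[0,-5.3,-5.8,0,0,0,0],[0,-4.7,-6.3,0,0,0,0],[0,-4.2,-6.6,0,0,0,0],[0,-3.6,-7.0,0,0,0,0],[0,-3.0,-7.3,0,0,0,0],[0,0,0,0,0,0,0]],
  ],
)

```text
time_s: 8.25
tcp_pos: [0.549, 0.1859, 0.0846]
ee_rot: [[-1.0, 0.001, 0.0], [0.001, 1.0, -0.001], [-0.0, -0.001, -1.0]]
wrist_force: [0.9, -1.8, 3.0]
gripper_width: 0.005
```

Request:
apply_moves(
  steps=[
    [[0,-2.1,-7.5,0,0,0,0],[0,-1.6,-7.7,0,0,0,0],[0,-0.7,-7.8,0,0,0,0],[0,0,-7.8,0,0,0,0],[0,0.7,-7.8,0,0,0,0],[0,1.3,-7.8,0,0,0,0],[0,1.8,-7.7,0,0,0,0],[0,2.4,-7.5,0,0,0,0],[0,0,0,0,0,0,0]],
  ],
)

```text
time_s: 9.38
tcp_pos: [0.5462, 0.1241, 0.0844]
ee_rot: [[-1.0, 0.001, -0.001], [0.001, 1.0, -0.001], [0.001, -0.001, -1.0]]
wrist_force: [1.2, -1.5, 2.9]
gripper_width: 0.004
```

Request:
apply_moves(
  steps=[
    [[0,2.9,-7.2,0,0,0,0],[0,3.6,-6.9,0,0,0,0],[0,4.2,-6.5,0,0,0,0],[0,4.7,-6.1,0,0,0,0],[0,5.2,-5.7,0,0,0,0],[0,5.7,-5.2,0,0,0,0],[0,5.5,-4.4,0,0,0,0],[0,0,0,0,0,0,0],[0,0,0,0,0,0,0],[0,0,0,0,0,0,0]],
  ],
)

```text
time_s: 10.62
tcp_pos: [0.514, 0.0828, 0.084]
ee_rot: [[-1.0, 0.0, -0.003], [0.0, 1.0, -0.001], [0.003, -0.001, -1.0]]
wrist_force: [-1.0, -1.3, 2.7]
gripper_width: 0.008
```

Run:
```python
from station import *; from h import *; import cv2,pickle
F=[]
for i in range(6): c=capture('side'); s=sense(); F.append(s['wrist_force'])
print(s['time_s'],s['tcp_pos'].round(4),np.mean(F,0).round(2))
o={n:pickle.load(open(n+".pkl","rb"))for n in("side","top")}
cv2.imwrite("pics/v4.png",np.vstack([np.hstack([cv2.resize(x["color"],(400,250)) for x in(o[n],capture(n))]) for n in o])[:,:,::-1])
```

```text
10.925 [0.5146 0.0832 0.0842] [-1.28 -1.3   3.29]
```

View pics/v4.png

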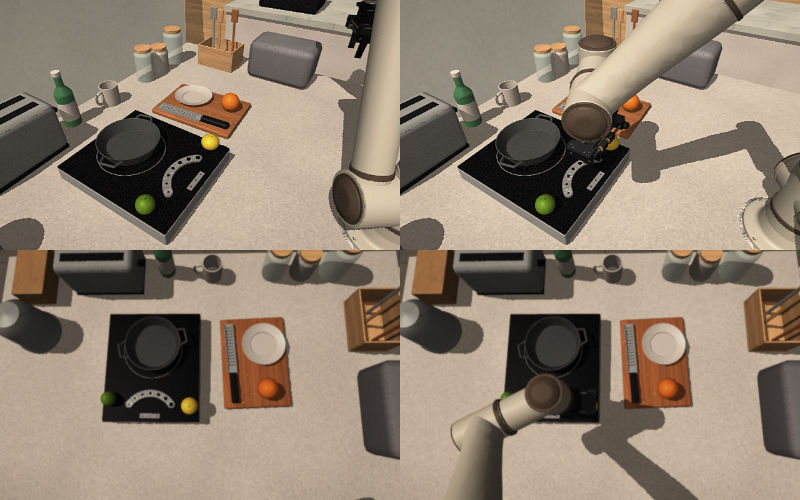

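The before/after pictures show the pan, lime, orange, plate and grater where they were. The fingers are at the arch's right end, and the timer bar is untouched. The lemon is partly hidden, but its edge at (612,145) is where it should be. Final pose is within 1 mm of dot6 at about 3 N, so I'm handing in.

```bash
python3 -c "
from station import *
print(r.finish_job()); s=sense(); print(s['tcp_pos'].round(4),s['wrist_force'].round(2))"
```

```text
the job is handed in; nothing more can be done
None
the job is handed in; nothing more can be done
```

I slid the closed fingertips along the arch from the smallest dot to the largest without lifting, and handed the job in with them resting on the largest dot. `finish_job` reported no verdict.

- **Finding the dots:** I fitted the known arc to the top camera picture (0.2 mm rms). Projected into the side view, the fit landed on all seven dots.
- **Last checks:** at about 10.9 s the TCP was within 1 mm (level) of my estimate of the largest dot. The bar was down about 2.8 mm, worked out from TCP height and force. The upward force was about 3.3 N; it read 2.7–3.3 N from the time I pressed on the smallest dot, before the slide.
- **Other things:** the before/after pictures show the pan, lime, orange, plate and grater unmoved. The timer bar looked untouched; I never went near it.
- **Not fully confirmed:** in the last pictures the arm partly hides the lemon, but what shows is in its original place. I could not see the fingertips on the bar, so contact rests on force and position readings. A reading after hand-in was refused.

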